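# Rock-test a jig plate with a straightedge and press its proud rail home

## Robot

A 7-joint arm with a two-finger parallel gripper is mounted at the origin on a cart in front of the work surface, level with it; the furniture and walls round the work are solid. World frame = base frame: x ahead of the robot, y to its left, z up, the work surface at z = 0. Lengths are in m, angles in rad, forces in N, time in s.
With the tool pointing down it reaches from about 0.4 to 0.85 m from the base axis. Payload 4.5 kg.
Tool frame: the origin (TCP) lies at the very end of the fingers, on their centre line; the grasp point (between the pads) lies 19 mm behind it; y points along the fingers, x is the direction in which the jaws open and shut, and the axes are right-handed (so a half turn about y gives the same grasp; the last joint's range is limited). The gripper opens to 85 mm and grips with 20 to 120 N. Pads are 22 mm wide; open, the fingers measure 114 mm over their backs; the gripper's body (76 mm by 85 mm) begins 54 mm behind the grasp point. The pads swing forward as they close: fully open they stand 13 mm farther back than shut.
Start: joints at [1.232, 0.689, -0.195, 1.565, 0.157, 0.902, -0.215], TCP at [0.228, -0.582, 0.231] pointing down, gripper open.
Joint ranges: [-3.01, 3.01], [-0.46, 2.08], [-1.47, 1.51], [0.13, 2.56], [-1, 4.14], [0.04, 2.09], [-2.66, 2.66]. Speed limits (rad/s): [2.57, 2.57, 3.14, 3.14, 3.14, 3.14, 3.14].

## Interface

Orientations are given as a unit quaternion [x, y, z, w].
In Python, from station import r gives the robot as it stands.
- The arm moves only by the tool step_arm, never from a script. Its argument "increments" is a list that holds one entry, the list of rows, each a list of 4 numbers: the shift along the tool's x, y, z in m, then the turn about the tool's y in rad. In form: [[[dx, dy, dz, spin], ...]]. A call has 1 to 10 rows; each row shifts and turns the commanded pose from where the row before left it, along the tool's axes as they then stand; what a row does not reach is not made up. A row lasts 1/12 s, in which the tool goes at most 41.7 mm and 7.16 degrees, less where a joint would pass 70% of its speed; a pose out of reach is approached as far as the arm can. A call with a gripper value outside its range is refused whole. "jaw" is the closure in counts, from 0 (fully open) to 255 (shut), set as the call begins (left out, the last holds). The fingers move at their own pace and stop on an object; "grip_force" is the grip in N (left out, the last holds). Time passes only in rows, so rows that do not move let the fingers close. It gives the time, the measured TCP pose, the force and the opening at its end, in the units of the state.
- r.get_state(): the state, without advancing time (a new reading comes with each control period).
- r.read_camera(name): name is "scene" or "top"; returns (picture, depth): 420x560x3 uint8, red, green, blue; 420x560 float32, m along the optical axis (not along the pixel's ray), 0 where there is no reading.
- r.get_calibration(name): a dict with "fx", "fy", "cx", "cy" (pixels), "rvec" (rotation vector, rad) and "tvec" (3), from world to camera coordinates, as OpenCV has them. Camera axes: x right, y down, z forward; pixel columns grow to the right and rows downward; lengths in m; the calibration is good to about 2 mm. A picture is of the moment at which its call begins. get_calibration takes no time and is no camera call.
- r.hand_in(): hands the job in, once; it reports no verdict.
The state is a dict: "time_s": time; "joints": joint angles; "qd": joint speeds; "joint_efforts": joint torques, N m; "tool_pos": TCP position; "ee_rot": TCP orientation; "contact_force": force on the tool from outside, world axes, zero at the start; "ft_torque": the same for the moment, N m; "grip_width": finger opening in m.
Only numpy, scipy, OpenCV 4.12 (cv2) and the standard library are available. Lean on these libraries where they do the work, as an engineer would, in place of code of your own. Each camera call takes 0.05 s, during which the arm holds its last target.

## Task

The middle rail of the jig plate has crept up: lay the straightedge lengthwise and centred over the plate's three rails, let go of it, and press first its left end and then its right end lightly down onto the end rail so that you feel it rock. Then press down on the straightedge over the middle, gently but firmly, until the middle rail has gone home and the straightedge bears on both end rails without rocking, and leave it lying there. Push on the straightedge only, never hard enough to mark the rails, and leave everything else on the bench where it is.

Things in the scene. Friction and masses are not known exactly. Their poses are not given: they have to be found in the camera images.
- plate_base: dark steel base of the jig plate, 100 x 220 mm, 8 mm thick, fixed on the table; origin under its centre, y along its length, z up. Four sprung columns on it carry the jig plate
- jig_plate: grey jig plate, 90 x 210 mm, 18 mm thick, on four springs; its face is 42 mm above the table. Pressed hard enough it sinks straight down, up to 13 mm, level, at an unknown preload (about 3 to 19 N) plus 2 N per mm, and comes back up. Origin: under its centre, at table level when up; y along its length, z up; +y is its LEFT end seen from the robot (turned under 25 degrees)
- middle_slot (a point): point on the plate over its centre, 45 mm above its origin (the end rails' level). The middle rail (40 mm long in x, 12 mm wide, round top) slides up and down here in a tight slot; it stands an unknown 3 to 5.5 mm above this point; fully home it is level with it or 0.5 mm below. It yields to about 12 N (the 3 N weight of the straightedge included) and stays where left
- left_rail (a point): centre of the top of the left end rail, flat, fixed on the plate, 44 mm long (in x), 14 mm wide, at plate y = +80 mm, 45 mm above the plate's origin. Pressing an end of the straightedge here with some 6 to 10 N shows the rocking and does not move the middle rail
- right_rail (a point): centre of the top of the right fixed end rail (plate y = -80 mm, 45 mm above the plate's origin). The rails are marked by over 20 N between straightedge and plate (its weight included) while it can still rock, and by over 28 N at any time
- straightedge: loose aluminium straightedge, I-section bar 200 mm long, 24 mm wide, 26 mm tall, about 0.3 kg, flat foot and top, lying on the table. Origin: centre of its underside; y along its length, z up. Grasp across the 24 mm width at its middle. The two ends are alike, so it may be laid either way round
- end_a (a point): point on the straightedge's underside 80 mm from its middle towards its +y end: comes over an end rail when the bar is laid centred
- end_b (a point): point on the straightedge's underside 80 mm from its middle towards its -y end
- vial_i: bystander: open vial with a red label, 38 mm across, 60 mm tall, standing; origin under its centre
- drum_3: bystander: black sanding drum, 18 mm across, 22 mm tall, standing; origin under its centre
- tube_blue: bystander: white tube with blue cap, 101 mm long (along y), 16 mm thick, lying; origin under its centre
- pliers: bystander: yellow-handled pliers, 54 x 170 mm (length along y), 16 mm thick, lying; origin under their centre

How it is judged:
On the way, in this order (a step that is already met when the one before it is completed fails the run):
1. the straightedge lies along the plate, within 12 mm of its centre line, centred within 15 mm lengthwise and aligned within 0.15 rad, bearing on the plate and let go (x of straightedge in the frame of jig_plate between -0.012 and 0.012 m and y of straightedge in the frame of jig_plate between -0.015 and 0.015 m and angle between the y axis of straightedge and the y axis of jig_plate, either way round below 0.15 rad and contact force between each of the arm, the fingers and straightedge below 0.2 N and contact force between straightedge and jig_plate above 1 N), for 0.2 s.
2. its left end is pressed down onto the left end rail (over 8 N between straightedge and plate, its own 3 N weight included; pressed end within 1.5 mm of the rail, far end more than 3 mm up) (x of straightedge in the frame of jig_plate between -0.012 and 0.012 m and y of straightedge in the frame of jig_plate between -0.015 and 0.015 m and angle between the y axis of straightedge and the y axis of jig_plate, either way round below 0.15 rad and contact force between straightedge and jig_plate above 8 N and ((y of end_a in the frame of jig_plate above 0 m and z of end_a in the frame of jig_plate below 0.0465 m and z of end_b in the frame of jig_plate above 0.048 m) or (y of end_b in the frame of jig_plate above 0 m and z of end_b in the frame of jig_plate below 0.0465 m and z of end_a in the frame of jig_plate above 0.048 m))), for 0.2 s.
3. then its right end is pressed down onto the right end rail in the same way, the left end rocking up (x of straightedge in the frame of jig_plate between -0.012 and 0.012 m and y of straightedge in the frame of jig_plate between -0.015 and 0.015 m and angle between the y axis of straightedge and the y axis of jig_plate, either way round below 0.15 rad and contact force between straightedge and jig_plate above 8 N and ((y of end_a in the frame of jig_plate below 0 m and z of end_a in the frame of jig_plate below 0.0465 m and z of end_b in the frame of jig_plate above 0.048 m) or (y of end_b in the frame of jig_plate below 0 m and z of end_b in the frame of jig_plate below 0.0465 m and z of end_a in the frame of jig_plate above 0.048 m))), for 0.2 s.
4. the middle rail is pressed home: both ends of the straightedge are within 1.5 mm of the end rails at once, under more than 8 N (x of straightedge in the frame of jig_plate between -0.012 and 0.012 m and y of straightedge in the frame of jig_plate between -0.015 and 0.015 m and angle between the y axis of straightedge and the y axis of jig_plate, either way round below 0.15 rad and contact force between straightedge and jig_plate above 8 N and z of each of end_a, end_b in the frame of jig_plate below 0.0465 m), for 0.2 s.
At the end, for the whole second after the job is handed in: the straightedge lies released and at rest along the jig plate, within 12 mm of its centre line, centred within 15 mm lengthwise and aligned within 0.15 rad, both its ends within 1.5 mm of the end rails' tops (so the middle rail is home) (all of step 1 and z of each of end_a, end_b in the frame of jig_plate below 0.0465 m and linear speed of straightedge below 0.01 m/s and angular speed of straightedge below 0.05 rad/s); the robot touches nothing.
It fails at once if more than 28 N between straightedge and jig plate (contact force between straightedge and jig_plate above 28 N).
It fails at once if more than 20 N between straightedge and jig plate while one end of the straightedge stands over 3 mm clear of its end rail (rocking) (x of straightedge in the frame of jig_plate between -0.012 and 0.012 m and y of straightedge in the frame of jig_plate between -0.015 and 0.015 m and angle between the y axis of straightedge and the y axis of jig_plate, either way round below 0.15 rad and contact force between straightedge and jig_plate above 20 N and z of any of end_a, end_b in the frame of jig_plate above 0.048 m).
It fails at once if the fingers push on the plate or its rail themselves (over 8 N) (contact force between the fingers and jig_plate above 8 N).
It fails at once if the vial, sanding drum, tube or pliers is moved more than 30 mm (distance of any of vial_i, drum_3, tube_blue, pliers from where it was at the start of the episode above 0.03 m).
It also fails if it takes over 58 s, if anything falls off the work surface, if the arm or the gripper's body presses on something with over 40 N, if the wrist force passes 120 N, or if a joint passes its speed limit or range.

## Working session

There is one attempt and no reset: what is moved stays moved. The work goes in short steps, Python scripts to look and compute and a tool call to move; the robot and the scene stay as the last step left them, time stands still between calls to the robot, and variables do not carry over. Pictures are saved under pics/ and viewed, and the job is handed in when it is done.

Besides the shell and the picture viewer there is one more tool, called as a command line: name --argument value ..., lists and objects as JSON in quotes. step_arm: Moves the arm, as the interface text tells. Its arguments: {"type":"object","properties":{"increments":{"type":"array"},"jaw":{"type":"number"},"grip_force":{"type":"number"}},"required":["increments"]}

```bash
mkdir -p pics; ls
cat > look.py <<'E'
import sys,cv2,numpy as np
from station import r
def grab(tag,names=("scene","top")):
    out={}
    for n in names:
        p,d=r.read_camera(n); cv2.imwrite(f"pics/{tag}_{n}.png",p[:,:,::-1]); np.save(f"pics/{tag}_{n}.npy",d); out[n]=(p,d)
    return out
def cam(n):
    c=r.get_calibration(n); R=cv2.Rodrigues(np.array(c["rvec"],float))[0]; t=np.array(c["tvec"],float).ravel(); return c,R,t
def onplane(n,uv,z):
    c,R,t=cam(n); uv=np.atleast_2d(uv).astype(float)
    ray=np.c_[(uv[:,0]-c["cx"])/c["fx"],(uv[:,1]-c["cy"])/c["fy"],np.ones(len(uv))]@R
    o=-R.T@t; s=(z-o[2])/ray[:,2]; return o+ray*s[:,None]
def cloud(n,d):
    c,R,t=cam(n); v,u=np.indices(d.shape); P=np.stack([(u-c["cx"])/c["fx"]*d,(v-c["cy"])/c["fy"]*d,d],-1)
    return (P-t)@R
E
python3 - <<'E'
from look import *
o=grab("a"); print(r.get_state()); 
for n in o: print(r.get_calibration(n))
E
```

```text
pics
{'time_s': 0.1, 'joints': array([ 1.23181906,  0.68994045, -0.19452667,  1.56623581,  0.15729388,
        0.90251602, -0.21510878]), 'qd': array([-5.02188364e-04, -1.28757464e-05,  5.13083944e-04, -2.91049696e-03,
        1.33303113e-03, -2.72566598e-04, -1.20565235e-03]), 'joint_efforts': array([-2.89116681e-03, -5.40598369e+01, -1.27152588e+00, -1.58986098e+01,
        9.34048730e-03,  4.40556323e-03, -8.92595438e-06]), 'tool_pos': array([ 0.22737448, -0.58153971,  0.23054037]), 'ee_rot': array([-0.58370236,  0.39918472, -0.39814367,  0.58431561]), 'contact_force': array([ 0.18811096,  0.06503831, -0.6529048 ]), 'ft_torque': array([-0.01049955, -0.02902429, -0.0056924 ]), 'grip_width': 0.08524125437149857}
{'fx': 403.7080341405538, 'fy': 403.7080341405538, 'cx': 281.01857386555685, 'cy': 213.4636370198073, 'rvec': array([ 0.77370217, -2.671067  ,  1.02371459]), 'tvec': array([0.37845135, 0.30683223, 0.78406096])}
{'fx': 422.06865907660847, 'fy': 422.06865907660847, 'cx': 280.8858968456145, 'cy': 205.33865738039427, 'rvec': array([ 2.16436627, -2.13758449,  0.17236316]), 'tvec': array([-0.1278592 ,  0.49874084,  1.08558854])}
```

View pics/a_scene.png

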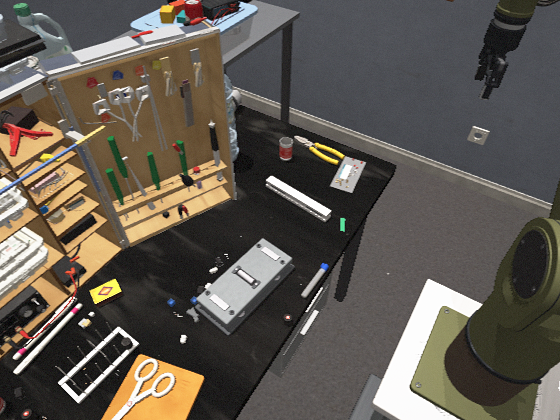

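View pics/a_top.png

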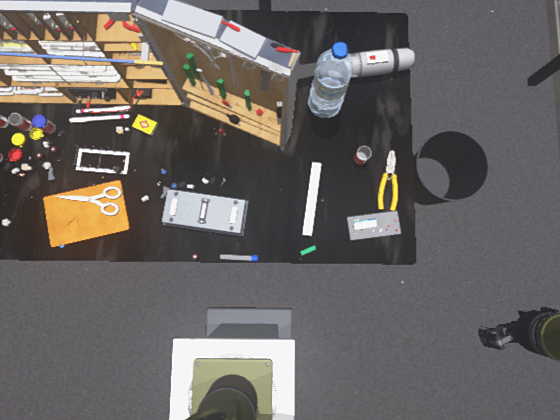

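The top view shows the plate with its three rails near (205,212) and the white straightedge near (312,199). The vial is at (363,155), the pliers at (389,182) and the tube at (239,258). Next I'll measure them.

Run:
```python
import cv2,numpy as np
from look import *
P=cv2.imread("pics/a_top.png"); d=np.load("pics/a_top.npy")
S=cv2.imread("pics/a_scene.png"); ds=np.load("pics/a_scene.npy")
def rect(n,mask,z,box,amin=15):
    m=np.zeros(mask.shape,np.uint8);x0,y0,x1,y1=box;m[y0:y1,x0:x1]=mask[y0:y1,x0:x1]
    cs,_=cv2.findContours(m,cv2.RETR_EXTERNAL,cv2.CHAIN_APPROX_NONE)
    for c in cs:
        if cv2.contourArea(c)<amin: continue
        W=onplane(n,c[:,0,:],z)[:,:2]
        rr=cv2.minAreaRect((W*1000).astype(np.float32)); M=cv2.moments(c)
        print(n,"px",round(M['m10']/M['m00'],1),round(M['m01']/M['m00'],1),"c",np.round(rr[0],1),"sz",np.round(rr[1],1),"ang",round(rr[2],2))
X=cloud("top",d); XS=cloud("scene",ds)
for n,u,v in (("top",311,199),("top",205,212),("top",190,211),("top",170,211)): print(X[v,u])
w=(P.min(2)>170)
print("straightedge"); rect("top",w,0.026,(290,150,330,245)); rect("scene",(S.min(2)>170),0.026,(260,170,335,225))
print("rails"); rect("top",(P.min(2)>195),0.045,(160,185,250,240)); rect("scene",(S.min(2)>195),0.045,(190,235,300,335))
# plate by height
for n,C,box in (("top",X,(150,175,260,245)),("scene",XS,(180,225,310,345))):
    h=(C[:,:,2]>0.034)&(C[:,:,2]<0.06); print("plate",n); rect(n,h,0.042,box,200)
for i,(I,b) in enumerate(((P,(150,150,330,270)),(S,(180,170,340,345)))):
    cv2.imwrite(f"pics/crop{i}.png",cv2.resize(I[b[1]:b[3],b[0]:b[2]],None,fx=4 if i==0 else 3.4,fy=4 if i==0 else 3.4,interpolation=cv2.INTER_CUBIC))
```

```text
[ 0.52095003 -0.20310558  0.02260056]
[0.47899444 0.07813947 0.04343982]
[0.48165966 0.11847708 0.03939389]
[0.48072974 0.17071465 0.04114796]
straightedge
top px 311.5 198.6 c [ 523.2 -204.5] sz [ 25.7 200.2] ang 82.4
scene px 298.7 195.3 c [ 523.2 -203. ] sz [ 24.6 199.5] ang 82.27
rails
top px 203.7 210.3 c [482.6  82. ] sz [203.5  85.3] ang 82.55
scene px 227.1 316.7 c [460.6 181.5] sz [19.  15.1] ang 82.31
scene px 233.2 308.4 c [461.4 162.8] sz [23.9 21.7] ang 82.31
scene px 207.5 285.7 c [534.1 150.1] sz [11.1 21.2] ang 46.5
scene px 220.4 286.5 c [514.3 132.4] sz [27.4 18.6] ang 75.5
scene px 235.0 294.4 c [483.3 124.9] sz [126.7  75.3] ang 82.31
scene px 245.2 275.6 c [485.5  84.5] sz [ 9.2 38.6] ang 82.14
scene px 271.3 253.0 c [469.3  -0.5] sz [27.1 57.5] ang 82.9
plate top
top px 203.1 211.0 c [482.   83.4] sz [209.7  90. ] ang 82.55
plate scene
scene px 243.9 281.2 c [479.9  87. ] sz [211.9  93. ] ang 82.38
```

View pics/crop0.png

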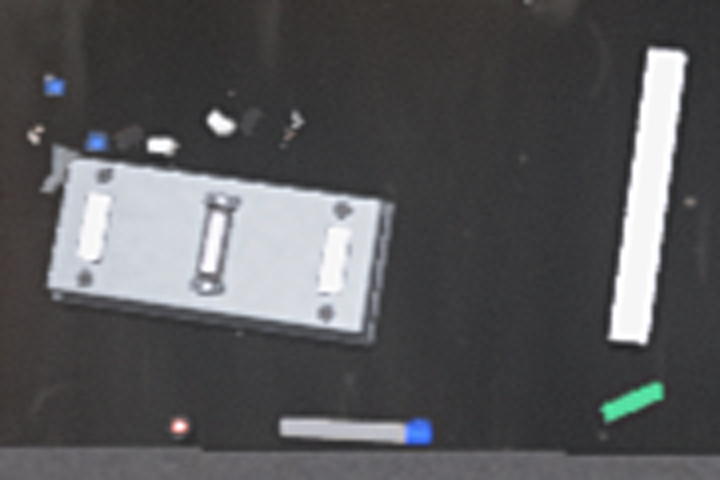

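View pics/crop1.png

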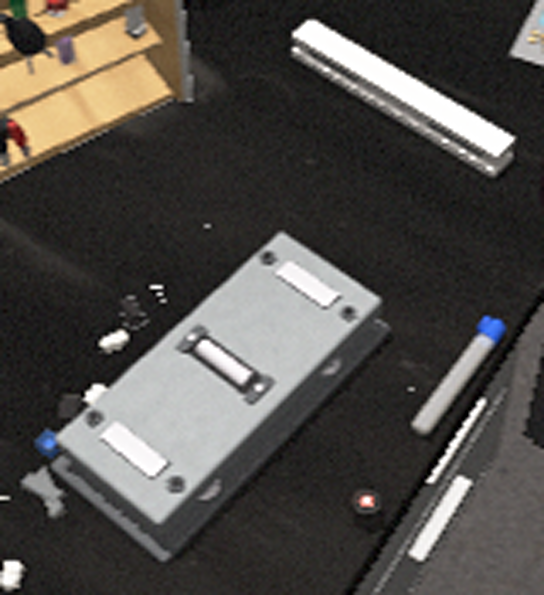

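Run:
```python
import cv2,numpy as np
from look import *
P=cv2.imread("pics/a_top.png"); S=cv2.imread("pics/a_scene.png")
print(P[212,160:250].min(1)); 
for n,I,boxes,z in (("top",P,[(168,195,180,218),(228,203,240,227),(198,198,210,225)],0.045),("scene",S,[(208,290,232,315),(258,243,284,265),(234,266,258,290)],0.045)):
  for k,b in enumerate(boxes):
    g=I[b[1]:b[3],b[0]:b[2]].min(2); t,_=cv2.threshold(g,0,255,cv2.THRESH_OTSU)
    cs,_=cv2.findContours((g>t).astype(np.uint8),cv2.RETR_EXTERNAL,cv2.CHAIN_APPROX_NONE)
    c=max(cs,key=cv2.contourArea); W=onplane(n,c[:,0,:]+np.array(b[:2]),z+(0.004 if k==2 else 0))[:,:2]*1000
    rr=cv2.minAreaRect(W.astype(np.float32)); print(n,k,t,np.round(rr[0],1),np.round(rr[1],1),round(rr[2],1))
from scipy.spatial.transform import Rotation as Ro
s=r.get_state(); print(Ro.from_quat(s["ee_rot"]).as_matrix().round(4))
```

```text
[ 59  57  72 171 206 206 202 200 202 220 244 247 247 248 242 215 200 204
 206 207 206 208 207 207 207 208 208 208 209 209 208 209 208 207 209 208
 209 209 210 191 149 212 249 248 227 149 148 199 212 209 208 213 214 213
 212 213 213 212 210 207 207 212 213 212 211 213 211 213 214 213 211 243
 248 246 247 250 216 176 210 214 215 216 206 139  83 130 109  62  56  58]
top 0 220.0 [493.2 162.3] [15.  43.5] 81.6
top 1 226.0 [473.2   3.9] [15.2 42.2] 82.9
top 2 179.0 [475.4  81. ] [58.1 28.6] 2.1
scene 0 154.0 [493.1 164.2] [47.7 58.1] 36.6
scene 1 123.0 [471.4   5.9] [56.9 58. ] 32.6
scene 2 145.0 [481.5  80.4] [41.4 40.5] 32.6
[[ 3.643e-01 -7.000e-04  9.313e-01]
 [-9.313e-01  1.500e-03  3.643e-01]
 [-1.700e-03 -1.000e+00 -1.000e-04]]
```

Plate centre is about (0.4827, 0.0833) with its y axis at -7.4° yaw. The straightedge centre is about (0.5232, -0.204) and its length lies at -7.6° from world x. I'll move over the straightedge now.

step_arm --increments '[[[-0.02,0,0.034,0],[-0.02,0,0.034,0],[-0.02,0,0.034,0],[-0.02,0,0.034,0],[-0.02,0,0.034,0],[-0.02,0,0.034,0],[-0.02,0,0.034,0],[-0.02,0,0.034,0],[-0.02,0,0.034,0],[-0.02,0,0.034,0]]]' --jaw 0 --grip_force 40

```text
time_s: 0.93
tool_pos: [0.4721, -0.2702, 0.2311]
ee_rot: [0.584, -0.399, 0.398, -0.584]
contact_force: [-0.0, -0.4, -0.2]
grip_width: 0.0855
```

step_arm --increments '[[[-0.0218,0.02,0.0365,0],[-0.0219,0.02,0.0364,0],[0,0.02,0,0.101],[0,0.02,0,0.101],[0,0.01,0,0.101],[0,0,0,0.101],[0,0,0,0.101],[0,0,0,0],[0,0,0,0]]]'

```text
time_s: 1.68
tool_pos: [0.5175, -0.2121, 0.1456]
ee_rot: [-0.467, 0.531, -0.531, 0.466]
contact_force: [0.3, 0.2, 0.2]
grip_width: 0.0856
```

```bash
cat > st.py <<'E'
from look import *
from scipy.spatial.transform import Rotation as Ro
def rel(target,yaw_t):
    s=r.get_state(); M=Ro.from_quat(s["ee_rot"]).as_matrix(); p=s["tool_pos"]
    yaw=np.degrees(np.arctan2(M[1,0],M[0,0]))
    print("t",round(s["time_s"],2),"p",p.round(4),"jawyaw",yaw.round(2),"F",s["contact_force"].round(2),"w",round(s["grip_width"],4),"q",s["joints"].round(2))
    print("dtool",(M.T@(np.array(target)-p)).round(4),"spin",round(-np.radians(yaw_t-yaw),4), "tooly",M[:,1].round(4))
E
python3 - <<'E'
from st import *
rel([.5232,-.204,.003],-97.6)
E
```

```text
t 1.68 p [ 0.5175 -0.2121  0.1456] jawyaw -97.4 F [0.32 0.21 0.2 ] w 0.0856 q [ 0.3   0.72  0.01  1.85 -0.02  0.57 -1.38]
dtool [-0.0089  0.1426  0.0047] spin 0.0034 tooly [-6.e-04 -1.e-04 -1.e+00]
```

step_arm --increments '[[[-0.009,0.02,0.005,0.003],[0,0.03,0,0],[0,0.03,0,0],[0,0.025,0,0],[0,0.02,0,0],[0,0.01,0,0],[0,0,0,0],[0,0,0,0],[0,0,0,0]]]'

```text
time_s: 2.43
tool_pos: [0.5247, -0.2045, 0.0121]
ee_rot: [0.465, -0.532, 0.533, -0.466]
contact_force: [0.4, 0.8, 0.9]
grip_width: 0.0855
```

Run:
```python
from st import *
rel([.5232,-.204,.003],-97.6)
o=grab("b",("scene",)); P=o["scene"][0][150:250,230:360,::-1]; cv2.imwrite("pics/b1.png",cv2.resize(P,None,fx=5,fy=5,interpolation=2))
```

```text
t 2.43 p [ 0.5247 -0.2045  0.0121] jawyaw -97.72 F [0.36 0.83 0.91] w 0.0855 q [ 0.29  0.95  0.01  1.89 -0.02  0.3  -1.4 ]
dtool [-0.0003  0.0091 -0.0015] spin -0.0021 tooly [ 2.2e-03 -7.0e-04 -1.0e+00]
```

View pics/b1.png

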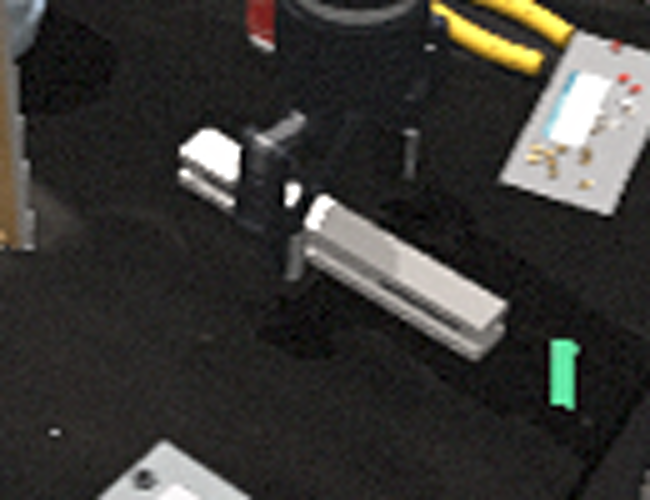

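The jaws straddle the bar at its middle, with nothing in the way. I'll lower 8 mm and close.

step_arm --increments '[[[0,0.008,0,0],[0,0,0,0],[0,0,0,0]]]'

```text
time_s: 2.73
tool_pos: [0.5236, -0.204, 0.0029]
ee_rot: [-0.465, 0.533, -0.533, 0.465]
contact_force: [-1.0, -0.0, -0.5]
grip_width: 0.0852
```

step_arm --increments '[[[0,0,0,0],[0,0,0,0],[0,0,0,0],[0,0,0,0],[0,0,0,0],[0,0,0,0],[0,0,0,0],[0,0,0,0],[0,0,0,0],[0,0,0,0]]]' --jaw 255 --grip_force 50

```text
time_s: 3.57
tool_pos: [0.5239, -0.2041, 0.0031]
ee_rot: [0.465, -0.532, 0.533, -0.465]
contact_force: [-0.3, 0.1, 4.3]
grip_width: 0.0231
```

step_arm --increments '[[[0,-0.01,0,0],[0,-0.03,0,0],[0,-0.03,0,0],[0,-0.03,0,0],[0,-0.02,0,0],[0,0,0,0],[0,0,0,0]]]'

```text
time_s: 4.15
tool_pos: [0.524, -0.2042, 0.1237]
ee_rot: [0.465, -0.532, 0.533, -0.465]
contact_force: [-1.1, -0.5, -3.1]
grip_width: 0.0231
```

Run:
```python
from st import *
rel([.4827,.0833,.12],-7.4)
o=grab("c",("scene",)); P=o["scene"][0][110:250,220:360,::-1]; cv2.imwrite("pics/c1.png",cv2.resize(P,None,fx=4,fy=4,interpolation=2))
```

```text
t 4.15 p [ 0.524  -0.2042  0.1237] jawyaw -97.76 F [-1.12 -0.46 -3.11] w 0.0231 q [ 0.28  0.76  0.01  1.86 -0.02  0.52 -1.4 ]
dtool [-0.2793  0.0035 -0.0797] spin -1.577 tooly [ 1.6e-03 -6.0e-04 -1.0e+00]
```

View pics/c1.png

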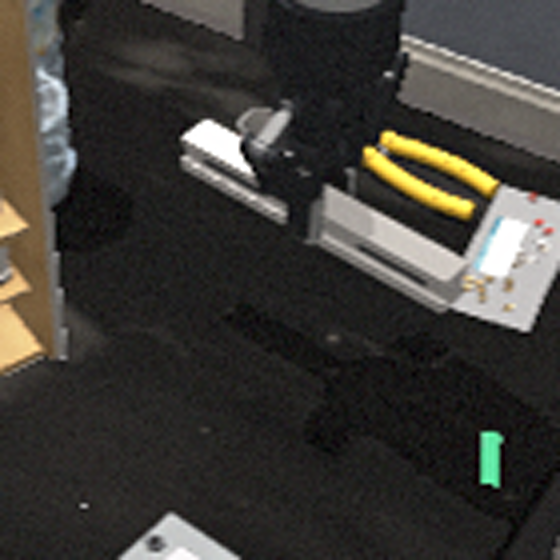

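The bar is held level and the force reads 3.1 N. Next I'll carry it over the plate and turn it 90°.

step_arm --increments '[[[-0.04,0,-0.0114,0],[-0.04,0,-0.0114,0],[-0.04,0,-0.0114,0],[-0.04,0,-0.0114,0],[-0.04,0,-0.0114,0],[-0.04,0,-0.0114,0],[-0.039,0,-0.0114,0],[0,0,0,0],[0,0,0,0]]]'

```text
time_s: 4.95
tool_pos: [0.4805, 0.0869, 0.1212]
ee_rot: [-0.468, 0.532, -0.53, 0.466]
contact_force: [-0.2, -0.8, -1.3]
grip_width: 0.0232
```

step_arm --increments '[[[0,0,0,-0.12],[0,0,0,-0.12],[0,0,0,-0.12],[0,0,0,-0.12],[0,0,0,-0.12],[0,0,0,-0.12],[0,0,0,-0.12],[0,0,0,-0.12],[0,0,0,-0.12],[0,0,0,-0.12]]]'

```text
time_s: 5.78
tool_pos: [0.4816, 0.0806, 0.1217]
ee_rot: [0.686, -0.177, 0.175, -0.684]
contact_force: [-0.0, -0.9, -2.5]
grip_width: 0.0227
```

step_arm --increments '[[[0,0,0,-0.12],[0,0,0,-0.12],[0,0,0,-0.12],[0,0,0,-0.017],[0,0,0,0],[0,0,0,0]]]'

```text
time_s: 6.28
tool_pos: [0.4819, 0.0819, 0.1222]
ee_rot: [0.706, -0.048, 0.047, -0.705]
contact_force: [-0.6, -0.0, -2.9]
grip_width: 0.023
```

Run:
```python
from st import *
rel([.4827,.0833,.055],-7.4)
o=grab("d",("scene","top"));
for n,b in (("scene",(150,190,330,340)),("top",(140,150,280,260))):
  P=o[n][0][b[1]:b[3],b[0]:b[2],::-1]; cv2.imwrite(f"pics/d1{n}.png",cv2.resize(P,None,fx=4,fy=4,interpolation=2))
```

```text
t 6.28 p [0.4819 0.0819 0.1222] jawyaw -7.65 F [-0.64 -0.01 -2.87] w 0.023 q [-0.08  0.71 -0.29  2.06  0.47  0.43 -0.87]
dtool [0.0007 0.0672 0.0015] spin -0.0044 tooly [-1.3e-03 -7.0e-04 -1.0e+00]
```

View pics/d1scene.png

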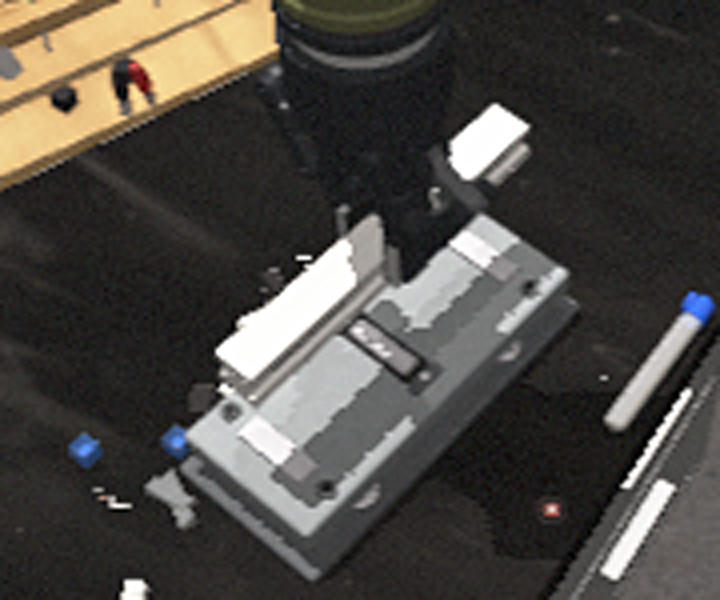

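View pics/d1top.png

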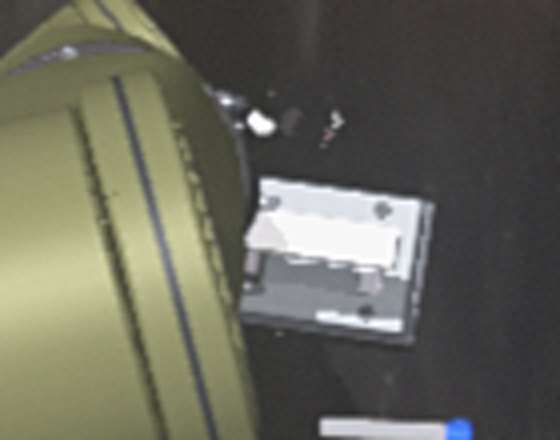

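Run:
```python
from look import *
# top-face corners: right end far (497,104), right end near(530,128); left end far (217,352), near(252,378)
uv=np.array([(497,104),(530,128),(217,352),(251,378)])/4+[150,190]
W=onplane("scene",uv,.119+.026)*1000; print(W.round(1), W.mean(0)); 
c=W.mean(0)[:2]-[482.7,83.3]; a=np.radians(-7.4); print(c@[np.cos(a),np.sin(a)], c@[-np.sin(a),np.cos(a)])
```

```text
[[477.3 -18.4 145. ]
 [454.  -13.7 145. ]
 [503.9 179.6 145. ]
 [482.1 182.2 145. ]] [479.3399744   82.40888191 145.        ]
-3.2172684086534056 -1.31645261412317
```

step_arm --increments '[[[0.001,0.02,0.001,-0.004],[0,0.02,0,0],[0,0.014,0,0],[0,0.008,0,0],[0,0.002,0,0],[0,0,0,0],[0,0,0,0]]]'

```text
time_s: 6.97
tool_pos: [0.4837, 0.0842, 0.0593]
ee_rot: [-0.706, 0.044, -0.045, 0.706]
contact_force: [-0.9, 1.3, -2.1]
grip_width: 0.0226
```

step_arm --increments '[[[0,0.001,0,0],[0,0,0,0],[0,0.001,0,0],[0,0,0,0],[0,0.001,0,0],[0,0,0,0],[0,0,0,0]]]'

```text
time_s: 7.55
tool_pos: [0.4833, 0.084, 0.0558]
ee_rot: [0.706, -0.044, 0.044, -0.706]
contact_force: [0.0, -0.5, -2.6]
grip_width: 0.0228
```

step_arm --increments '[[[0,0.001,0,0],[0,0,0,0],[0,0.001,0,0],[0,0,0,0],[0,0,0,0]]]'

```text
time_s: 7.97
tool_pos: [0.4833, 0.084, 0.0537]
ee_rot: [0.706, -0.044, 0.044, -0.706]
contact_force: [-0.9, 0.2, -3.1]
grip_width: 0.0228
```

step_arm --increments '[[[0,0.001,0,0],[0,0,0,0],[0,0,0,0],[0,0,0,0]]]'

```text
time_s: 8.3
tool_pos: [0.4834, 0.084, 0.0528]
ee_rot: [0.706, -0.044, 0.044, -0.706]
contact_force: [-0.7, 0.5, -1.8]
grip_width: 0.023
```

step_arm --increments '[[[0,0.001,0,0],[0,0,0,0],[0,0,0,0],[0,0,0,0]]]'

```text
time_s: 8.63
tool_pos: [0.4835, 0.084, 0.0519]
ee_rot: [0.706, -0.044, 0.044, -0.706]
contact_force: [0.7, 0.4, 0.0]
grip_width: 0.0231
```

Contact made, with the bar's weight taken off. I'll open and retreat.

step_arm --increments '[[[0,0,0,0],[0,0,0,0],[0,0,0,0],[0,0,0,0],[0,0,0,0],[0,0,0,0]]]' --jaw 90

```text
time_s: 9.13
tool_pos: [0.4834, 0.084, 0.0518]
ee_rot: [0.706, -0.044, 0.044, -0.706]
contact_force: [-0.8, -1.3, 0.7]
grip_width: 0.0553
```

step_arm --increments '[[[0,-0.01,0,0],[0,-0.03,0,0],[0,-0.03,0,0],[0,-0.03,0,0],[0,0,0,0],[0,0,0,0]]]'

```text
time_s: 9.63
tool_pos: [0.4844, 0.0841, 0.1532]
ee_rot: [-0.705, 0.043, -0.046, 0.706]
contact_force: [-0.3, -0.1, -0.1]
grip_width: 0.0553
```

Run:
```python
from st import *
rel([.4827,.0833,.055],-7.4)
o=grab("e",("scene","top"));
for n,b in (("scene",(150,190,330,340)),("top",(140,150,280,260))):
  P=o[n][0][b[1]:b[3],b[0]:b[2],::-1]; cv2.imwrite(f"pics/e1{n}.png",cv2.resize(P,None,fx=4,fy=4,interpolation=2))
```

```text
t 9.63 p [0.4844 0.0841 0.1532] jawyaw -7.19 F [-0.34 -0.06 -0.14] w 0.0553 q [-0.05  0.66 -0.35  2.04  0.44  0.51 -0.84]
dtool [-0.002   0.0982 -0.0012] spin 0.0036 tooly [ 3.6e-03  9.0e-04 -1.0e+00]
```

View pics/e1scene.png

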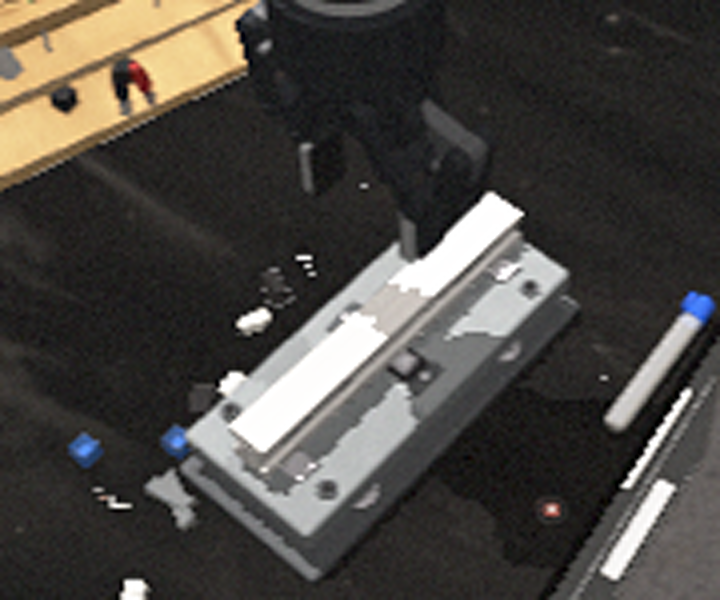

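View pics/e1top.png

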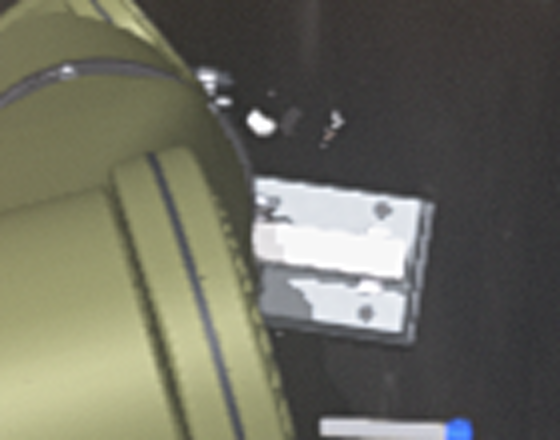

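Run:
```python
from look import *
for zr,zl in ((.071,.079),(.079,.071),(.075,.075)):
  uv=np.array([(487,193),(524,214),(229,428),(267,453)])/4+[150,190]
  W=np.r_[onplane("scene",uv[:2],zr),onplane("scene",uv[2:],zl)]*1000; print(W.mean(0).round(1))
  e=W[2:].mean(0)-W[:2].mean(0); print("len",np.linalg.norm(e),"yaw",np.degrees(np.arctan2(-e[0],e[1])))
  c=W.mean(0)[:2]-[482.7,83.3]; a=np.radians(-7.4); print(c@[np.cos(a),np.sin(a)], c@[-np.sin(a),np.cos(a)])
d=np.load("pics/e_scene.npy"); X=cloud("scene",d)
for f in ((.06,),(.1,),(.25,),(.75,),(.9,),(.95,)):
  f=f[0]; u,v=(np.array([248,440])*(1-f)+np.array([505,204])*f)/4+[150,190]; u,v=int(round(u)),int(round(v)); print(f,(X[v-1:v+2,u-1:u+2,2].mean()*1000).round(1))
```

```text
[480.5  84.3  75. ]
len 198.10781849229443 yaw -7.085049065287387
-2.2736167430263268 0.6783343351791531
[480.7  85.4  75. ]
len 190.79517544666427 yaw -9.423412652723469
-2.257666467301876 1.7764027404297091
[480.6  84.8  75. ]
len 194.2463679495618 yaw -8.232206089434696
-2.2656416051641295 1.2273685378044275
0.06 81.1
0.1 79.7
0.25 78.7
0.75 74.8
0.9 71.9
0.95 72.3
```

The bar lies centred to within about 2 mm and leans on the right rail with its left end up. Next I'll close the fingers and go over the left end.

step_arm --increments '[[[-0.001,0,0.026,0],[0,0,0.026,0],[0,0,0.026,0],[0,0.02,0,0],[0,0.02,0,0],[0,0.01,0,0],[0,0,0,0],[0,0,0,0]]]' --jaw 255

```text
time_s: 10.4
tool_pos: [0.4913, 0.1609, 0.1009]
ee_rot: [0.706, -0.045, 0.043, -0.705]
contact_force: [0.5, -0.0, 0.4]
grip_width: -0.0007
```

Run:
```python
from st import *
rel([.493,.163,.080],-7.4)
```

```text
t 10.4 p [0.4913 0.1609 0.1009] jawyaw -7.17 F [ 0.47 -0.04  0.36] w -0.0007 q [-0.24  0.77 -0.28  1.99  0.46  0.44 -0.99]
dtool [0.0015 0.0209 0.0023] spin 0.0041 tooly [-0.0024 -0.0015 -1.    ]
```

step_arm --increments '[[[0.001,0.01,0.002,0],[0,0.005,0,0],[0,0.002,0,0],[0,0,0,0],[0,0.002,0,0],[0,0,0,0],[0,0.002,0,0],[0,0,0,0],[0,0.002,0,0],[0,0,0,0]]]'

```text
time_s: 11.23
tool_pos: [0.4933, 0.1633, 0.0786]
ee_rot: [0.706, -0.044, 0.044, -0.706]
contact_force: [1.2, 0.5, 0.4]
grip_width: 0.0
```

step_arm --increments '[[[0,0.001,0,0],[0,0,0,0],[0,0.001,0,0],[0,0,0,0],[0,0.001,0,0],[0,0,0,0],[0,0,0,0]]]'

```text
time_s: 11.82
tool_pos: [0.4933, 0.1634, 0.0758]
ee_rot: [0.706, -0.044, 0.044, -0.706]
contact_force: [0.1, 0.0, -0.9]
grip_width: 0.0001
```

step_arm --increments '[[[0,0.001,0,0],[0,0,0,0],[0,0.001,0,0],[0,0,0,0],[0,0.001,0,0],[0,0,0,0],[0,0,0,0]]]'

```text
time_s: 12.4
tool_pos: [0.4933, 0.1633, 0.0727]
ee_rot: [0.706, -0.044, 0.044, -0.706]
contact_force: [-0.1, 0.3, -0.5]
grip_width: 0.0003
```

step_arm --increments '[[[0,0.001,0,0],[0,0,0,0],[0,0,0,0]]]'

```text
time_s: 12.65
tool_pos: [0.4934, 0.1634, 0.0718]
ee_rot: [0.706, -0.044, 0.044, -0.706]
contact_force: [0.5, -1.2, 0.1]
grip_width: 0.0003
```

step_arm --increments '[[[0,0.001,0,0],[0,0,0,0],[0,0,0,0]]]'

```text
time_s: 12.9
tool_pos: [0.4936, 0.1634, 0.0715]
ee_rot: [-0.706, 0.044, -0.044, 0.706]
contact_force: [-0.5, -0.3, 8.3]
grip_width: 0.0002
```

step_arm --increments '[[[0,0.0005,0,0],[0,0,0,0],[0,0,0,0]]]'

```text
time_s: 13.15
tool_pos: [0.4936, 0.1635, 0.0714]
ee_rot: [-0.706, 0.044, -0.045, 0.706]
contact_force: [-1.2, -1.1, 12.5]
grip_width: -0.0001
```

Left end pressed at about 8 to 12.5 N, with the stop felt at tip z = 0.0714. Now the right end.

step_arm --increments '[[[0,-0.005,0,0],[0,-0.015,0,0],[0,-0.01,0,0],[0,0,-0.032,0],[0,0,-0.032,0],[0,0,-0.032,0],[0,0,-0.032,0],[0,0,-0.032,0],[0,0,0,0],[0,0,0,0]]]'

```text
time_s: 13.98
tool_pos: [0.4732, 0.0022, 0.1005]
ee_rot: [0.706, -0.046, 0.046, -0.705]
contact_force: [-0.3, 0.1, -0.2]
grip_width: 0.0001
```

Run:
```python
from st import *
rel([.4725,.004,.080],-7.4)
o=grab("f",("scene",)); P=o["scene"][0][190:340,150:330,::-1]; cv2.imwrite("pics/f1.png",cv2.resize(P,None,fx=4,fy=4,interpolation=2))
```

```text
t 13.98 p [0.4732 0.0022 0.1005] jawyaw -7.43 F [-0.32  0.12 -0.17] w 0.0001 q [ 0.07  0.74 -0.27  2.12  0.56  0.35 -0.8 ]
dtool [-0.0009  0.0205  0.0018] spin -0.0006 tooly [-2.0e-04 -1.2e-03 -1.0e+00]
```

View pics/f1.png

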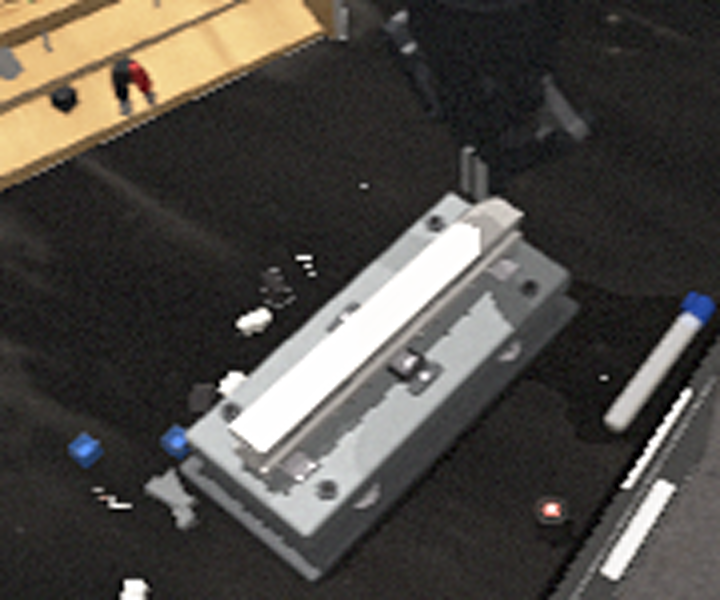

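step_arm --increments '[[[0,0.01,0.001,0],[0,0.005,0,0],[0,0.003,0,0],[0,0.002,0,0],[0,0,0,0],[0,0.002,0,0],[0,0,0,0],[0,0.002,0,0],[0,0,0,0],[0,0,0,0]]]'

```text
time_s: 14.87
tool_pos: [0.4735, 0.0055, 0.0763]
ee_rot: [0.706, -0.044, 0.044, -0.706]
contact_force: [0.1, -0.2, 0.1]
grip_width: 0.0002
```

step_arm --increments '[[[0,0.001,0,0],[0,0,0,0],[0,0.001,0,0],[0,0,0,0],[0,0.001,0,0],[0,0,0,0],[0,0,0,0]]]'

```text
time_s: 15.45
tool_pos: [0.4735, 0.0056, 0.0732]
ee_rot: [0.706, -0.044, 0.044, -0.706]
contact_force: [0.1, 0.1, 0.1]
grip_width: -0.0001
```

step_arm --increments '[[[0,0.001,0,0],[0,0,0,0],[0,0,0,0]]]'

```text
time_s: 15.7
tool_pos: [0.4735, 0.0056, 0.0723]
ee_rot: [0.706, -0.044, 0.044, -0.706]
contact_force: [-0.6, 1.4, -0.1]
grip_width: -0.0003
```

step_arm --increments '[[[0,0.001,0,0],[0,0,0,0],[0,0,0,0]]]'

```text
time_s: 15.95
tool_pos: [0.4737, 0.0056, 0.0716]
ee_rot: [0.706, -0.044, 0.044, -0.706]
contact_force: [-0.5, 0.6, 4.0]
grip_width: -0.0001
```

step_arm --increments '[[[0,0.0006,0,0],[0,0,0,0],[0,0,0,0]]]'

```text
time_s: 16.2
tool_pos: [0.4737, 0.0056, 0.0714]
ee_rot: [0.706, -0.044, 0.044, -0.706]
contact_force: [-1.5, -0.0, 11.2]
grip_width: 0.0003
```

Run:
```python
from st import *
rel([.4725,.004,.080],-7.4)
o=grab("g",("scene",)); P=o["scene"][0][190:340,150:330,::-1]; cv2.imwrite("pics/g1.png",cv2.resize(P,None,fx=4,fy=4,interpolation=2))
```

```text
t 16.2 p [0.4737 0.0056 0.0714] jawyaw -7.16 F [-1.48 -0.05 11.22] w 0.0003 q [ 0.02  0.79 -0.21  2.14  0.6   0.26 -0.84]
dtool [-0.001  -0.0086 -0.0017] spin 0.0043 tooly [ 1.e-03 -4.e-04 -1.e+00]
```

View pics/g1.png

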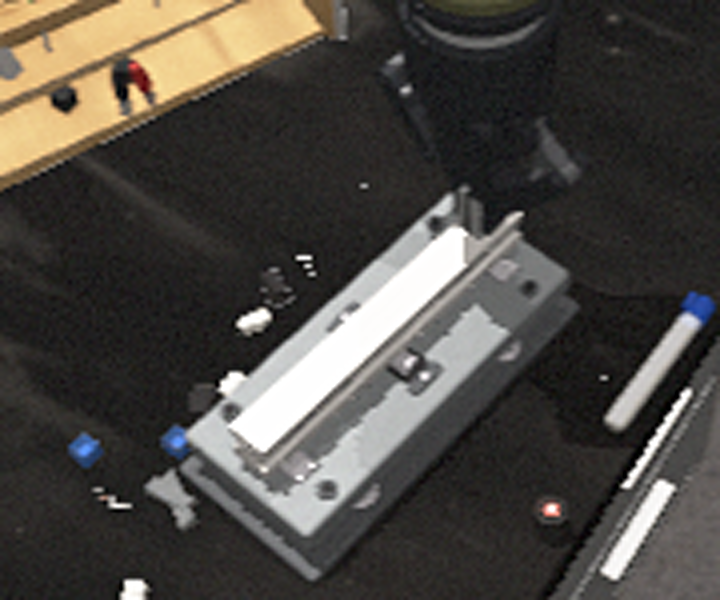

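The left end stands clear and the right end is on its rail at about 11 N. I'll hold a moment longer, then go over the middle.

step_arm --increments '[[[0,0,0,0],[0,0,0,0],[0,0,0,0]]]'

```text
time_s: 16.5
tool_pos: [0.4737, 0.0056, 0.0715]
ee_rot: [0.706, -0.044, 0.045, -0.706]
contact_force: [-0.9, 0.1, 11.0]
grip_width: 0.0001
```

step_arm --increments '[[[0,-0.005,0,0],[0,-0.01,0,0],[0,-0.01,0,0],[0,0,0.026,0],[0,0,0.026,0],[0,0,0.026,0],[0,0,0,0],[0,0,0,0]]]'

```text
time_s: 17.17
tool_pos: [0.4834, 0.085, 0.0958]
ee_rot: [-0.705, 0.043, -0.043, 0.706]
contact_force: [-0.1, -0.2, -0.3]
grip_width: 0.0004
```

Run:
```python
from st import *
rel([.4832,.0835,.078],-7.4)
```

```text
t 17.17 p [0.4834 0.085  0.0958] jawyaw -6.97 F [-0.06 -0.16 -0.27] w 0.0004 q [-0.1   0.76 -0.26  2.08  0.52  0.37 -0.91]
dtool [-0.      0.0178 -0.0015] spin 0.0075 tooly [ 5.0e-04  1.2e-03 -1.0e+00]
```

step_arm --increments '[[[0,0.01,-0.001,0],[0,0.005,0,0],[0,0.002,0,0],[0,0,0,0],[0,0,0,0]]]'

```text
time_s: 17.58
tool_pos: [0.483, 0.0814, 0.0786]
ee_rot: [0.706, -0.045, 0.044, -0.706]
contact_force: [-0.4, 0.5, -0.0]
grip_width: 0.0
```

step_arm --increments '[[[0,0.001,0,0],[0,0,0,0],[0,0.001,0,0],[0,0,0,0],[0,0,0,0]]]'

```text
time_s: 18.0
tool_pos: [0.4831, 0.082, 0.0768]
ee_rot: [0.706, -0.044, 0.044, -0.706]
contact_force: [-1.0, 0.2, 0.3]
grip_width: -0.0
```

step_arm --increments '[[[0,0.001,0.0015,0],[0,0,0,0],[0,0,0,0]]]'

```text
time_s: 18.25
tool_pos: [0.4833, 0.0837, 0.0757]
ee_rot: [-0.706, 0.044, -0.044, 0.706]
contact_force: [0.4, -0.1, -0.7]
grip_width: 0.0006
```

step_arm --increments '[[[0,0.0005,0,0],[0,0,0,0],[0,0,0,0]]]'

```text
time_s: 18.5
tool_pos: [0.4834, 0.0836, 0.0752]
ee_rot: [-0.706, 0.044, -0.044, 0.706]
contact_force: [0.2, 1.3, 0.2]
grip_width: 0.0003
```

step_arm --increments '[[[0,0.0005,0,0],[0,0,0,0],[0,0,0,0]]]'

```text
time_s: 18.75
tool_pos: [0.4835, 0.084, 0.075]
ee_rot: [-0.705, 0.044, -0.044, 0.706]
contact_force: [0.4, 1.3, 4.8]
grip_width: 0.0003
```

step_arm --increments '[[[0,0.0005,0,0],[0,0,0,0],[0,0,0,0]]]'

```text
time_s: 19.0
tool_pos: [0.4836, 0.0842, 0.0746]
ee_rot: [-0.705, 0.044, -0.044, 0.706]
contact_force: [-1.1, 1.5, 6.9]
grip_width: 0.0006
```

step_arm --increments '[[[0,0.0005,0,0],[0,0,0,0],[0,0,0,0]]]'

```text
time_s: 19.25
tool_pos: [0.4836, 0.0843, 0.0742]
ee_rot: [-0.705, 0.044, -0.044, 0.706]
contact_force: [-1.1, 1.5, 7.9]
grip_width: -0.0001
```

step_arm --increments '[[[0,0.0005,0,0],[0,0,0,0],[0,0,0,0]]]'

```text
time_s: 19.5
tool_pos: [0.4836, 0.0843, 0.0737]
ee_rot: [-0.705, 0.044, -0.044, 0.706]
contact_force: [-1.5, 1.5, 7.9]
grip_width: -0.0003
```

step_arm --increments '[[[0,0.0005,0,0],[0,0,0,0],[0,0,0,0]]]'

```text
time_s: 19.75
tool_pos: [0.4836, 0.0843, 0.0732]
ee_rot: [-0.705, 0.044, -0.044, 0.706]
contact_force: [-0.8, 1.1, 7.2]
grip_width: -0.0
```

step_arm --increments '[[[0,0.0005,0,0],[0,0,0,0],[0,0,0,0]]]'

```text
time_s: 20.0
tool_pos: [0.4836, 0.0843, 0.0728]
ee_rot: [-0.705, 0.044, -0.044, 0.706]
contact_force: [-1.4, 1.6, 7.6]
grip_width: 0.0004
```

step_arm --increments '[[[0,0.0005,0,0],[0,0,0,0],[0,0,0,0]]]'

```text
time_s: 20.25
tool_pos: [0.4837, 0.0844, 0.0723]
ee_rot: [-0.705, 0.043, -0.044, 0.706]
contact_force: [-1.0, 0.9, 7.8]
grip_width: 0.0002
```

step_arm --increments '[[[0,0.0005,0,0],[0,0,0,0],[0,0,0,0]]]'

```text
time_s: 20.5
tool_pos: [0.4836, 0.0845, 0.0718]
ee_rot: [-0.705, 0.043, -0.044, 0.706]
contact_force: [-0.9, 1.5, 7.2]
grip_width: 0.0006
```

step_arm --increments '[[[0,0.0005,0,0],[0,0,0,0],[0,0,0,0]]]'

```text
time_s: 20.75
tool_pos: [0.4836, 0.0846, 0.0713]
ee_rot: [-0.705, 0.043, -0.044, 0.706]
contact_force: [-2.2, 2.1, 8.6]
grip_width: 0.0001
```

step_arm --increments '[[[0,0.0005,0,0],[0,0,0,0],[0,0,0,0]]]'

```text
time_s: 21.0
tool_pos: [0.4836, 0.0847, 0.0711]
ee_rot: [-0.705, 0.043, -0.044, 0.706]
contact_force: [-1.7, 1.3, 11.5]
grip_width: -0.0002
```

step_arm --increments '[[[0,0.0005,0,0],[0,0,0,0],[0,0,0,0]]]'

```text
time_s: 21.25
tool_pos: [0.4836, 0.0847, 0.0709]
ee_rot: [-0.705, 0.043, -0.044, 0.706]
contact_force: [-3.0, 1.7, 15.5]
grip_width: -0.0005
```

Firm stop at tip z = 0.071: force is rising to 15.5 N and the middle no longer yields. I'll retreat and check.

step_arm --increments '[[[0,0,0,0],[0,-0.001,0,0],[0,-0.002,0,0],[0,-0.01,0,0],[0,-0.03,0,0],[0,-0.03,0,0],[0,-0.03,-0.03,0],[0,0,-0.03,0],[0,0,-0.03,0],[0,0,0,0]]]'

```text
time_s: 22.08
tool_pos: [0.4701, -0.0135, 0.1719]
ee_rot: [0.708, -0.049, 0.047, -0.703]
contact_force: [-0.9, 0.1, -0.4]
grip_width: 0.0001
```

step_arm --increments '[[[0,0,-0.035,0],[0,0,-0.035,0],[0,0,-0.035,0],[0,0,-0.035,0],[0,0,-0.035,0],[0,0,0,0],[0,0,0,0]]]'

```text
time_s: 22.67
tool_pos: [0.449, -0.1818, 0.1715]
ee_rot: [0.706, -0.047, 0.046, -0.705]
contact_force: [0.0, 1.7, 0.6]
grip_width: -0.0
```

Run:
```python
from st import *
rel([.4832,.0835,.078],-7.4)
o=grab("h",("scene","top"))
for n,b in (("scene",(150,190,330,340)),("top",(140,150,280,260))):
  P=o[n][0][b[1]:b[3],b[0]:b[2],::-1]; cv2.imwrite(f"pics/h1{n}.png",cv2.resize(P,None,fx=4,fy=4,interpolation=2))
P=o["top"][0]; cv2.imwrite("pics/hsum.png",P[:,:,::-1])
```

```text
t 22.67 p [ 0.449  -0.1818  0.1715] jawyaw -7.53 F [0.05 1.69 0.64] w -0.0 q [ 0.57  0.63 -0.45  2.03  0.49  0.58 -0.35]
dtool [-0.0007  0.0932  0.2676] spin -0.0023 tooly [-1.7e-03 -9.0e-04 -1.0e+00]
```

View pics/h1scene.png

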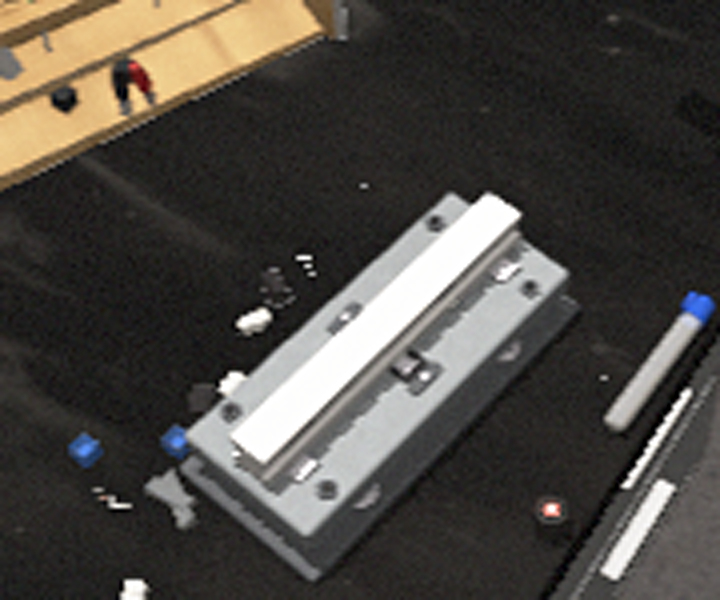

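View pics/h1top.png

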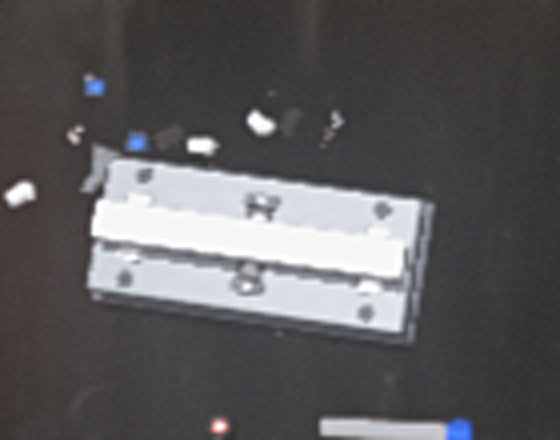

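View pics/hsum.png

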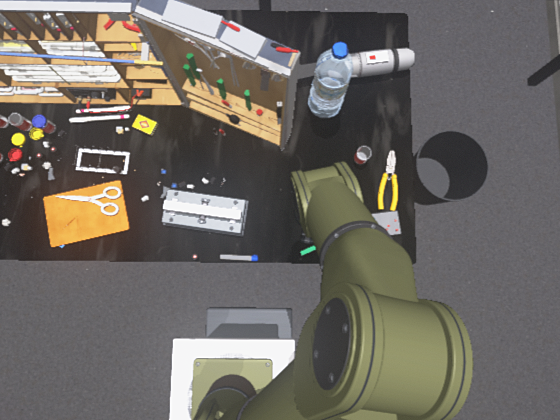

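The bar lies along the plate and the bystanders are where they were. One numeric check of the pose and the end heights.

Run:
```python
from look import *
a=np.radians(-7.4); pc=np.array([482.7,83.3])
for n,b,th in (("top",(155,190,250,230),230),("scene",(200,235,285,310),235)):
  I=cv2.imread(f"pics/h_{n}.png"); g=I.min(2); m=np.zeros(g.shape,np.uint8); m[b[1]:b[3],b[0]:b[2]]=g[b[1]:b[3],b[0]:b[2]]>th
  m=cv2.morphologyEx(m,cv2.MORPH_OPEN,np.ones((3,3)))
  c=max(cv2.findContours(m,0,1)[0],key=cv2.contourArea); rr=cv2.minAreaRect((onplane(n,c[:,0,:],.071)[:,:2]*1000).astype(np.float32))
  q=np.array(rr[0])-pc; print(n,rr,"plate xy",q@[np.cos(a),np.sin(a)],q@[-np.sin(a),np.cos(a)])
  X=cloud(n,np.load(f"pics/h_{n}.npy")); mm=cv2.erode(m,np.ones((3,3)))>0
  P=X[mm]*1000; yy=(P[:,:2]-pc)@[-np.sin(a),np.cos(a)]
  k=np.abs(P[:,2]-71)<15; print("tilt fit slope,z0",np.polyfit(yy[k],P[k,2],1), "mm diff over 160:",np.polyfit(yy[k],P[k,2],1)[0]*160)
```

```text
top ((485.42828369140625, 82.6814193725586), (198.62423706054688, 29.231895446777344), 83.1005630493164) plate xy 2.785230720510315 -0.2620376441749732
tilt fit slope,z0 [-1.45122128e-03  7.00933665e+01] mm diff over 160: -0.23219540522460505
scene ((483.099609375, 84.44087982177734), (198.81085205078125, 23.515644073486328), 82.87084197998047) plate xy 0.24934079613632468 1.1828455468524677
tilt fit slope,z0 [9.10673216e-04 7.22685928e+01] mm diff over 160: 0.1457077145884552
```

Both cameras show it level, with less than 0.25 mm difference end to end and top face at 70 to 72 mm, and centred within 3 mm. I'll hand in.

Run:
```python
from station import r
print(r.hand_in())
```

```text
the job is handed in; nothing more can be done
None
```

The middle rail is pressed home and the straightedge is lying level on the plate, let go. I handed the job in at about 23 s, and no verdict was reported.

- **Laying:** I laid the straightedge along the three rails and let go of it. It leaned on the right rail with its left end up.
- **Rocking:** I pressed the left end to 12.5 N and the right end to about 11 N (wrist readings, without the bar's own 3 N weight). Both stopped firmly at end-rail height, with the tip at z ≈ 71.4 mm.
- **Pressing home:** Over the middle, the rail yielded at a steady 7–8 N for about 4 mm. It then stopped firmly at tip z ≈ 71 mm. I pressed to 15.5 N there, about 18.5 N with the bar's weight.

**Last checks:** Both cameras show the bar centred within about 3 mm and aligned within 1°. It is level to within 0.25 mm over the 160 mm between the end rails. The vial, drum, tube and pliers look unmoved by eye; I did not measure them.

**Disagreements:**
- The two cameras differ by about 2.5 mm sideways and 2 mm in height, which is about the calibration accuracy.
- I did not photograph the raised right end while pressing the left. That it was up follows only from the geometry and the firm stop at rail height. The raised left end during the right press did show in a picture.
- I did not press the ends again afterwards to feel for rocking.

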